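# Eject the thick battery pack and trap it on the charger

### The job

On the two-bay battery charger, press the eject key beside the thick battery pack with one fingertip, with the other finger waiting in the bay ahead of the pack, so that the pack springs out against that finger and is stopped before it slides off the front. Then let the key come up and leave the pack lying flat in its bay, part-way out: clear of its latch, but not past the charger's front edge. Only press and stop things, lift nothing; the thin pack stays latched in its bay and everything else stays where it stands.

Things in the scene. Friction and masses are not known exactly. Their poses are not given: they have to be found in the camera images.
- charger: grey two-bay battery charger, fixed, 170 (x) x 196 (y) mm; its top, the deck, is 30 mm up; a housing along the back rises to 54 mm. Origin: centre of its underside; +x to its back, -x to its open front edge, +y to its left; yaw within 0.4 rad. Two bays run along x, centre lines at y = 38 (left) and -62 mm (right), each between rails 5 mm high and 52 mm apart, with its key on its +y side.
- thick_pack: the thick battery pack: loose black block 72 (x, the way it slides) x 50 x 28 mm high, about 140 g, in one of the two bays (which varies). Origin: centre of its underside; axes as the charger's; its front face is 36 mm from the origin along -x. Latched, its origin is at x = 11, z = 30 mm in the charger's frame, y = 38 (left bay) or -62 mm (right bay).
- thin_pack: the thin battery pack: loose black block 72 (x, the way it slides) x 50 x 16 mm high, about 90 g, in one of the two bays (which varies). Origin: centre of its underside; axes as the charger's; its front face is 36 mm from the origin along -x. Latched, its origin is at x = 11, z = 30 mm in the charger's frame, y = 38 (left bay) or -62 mm (right bay).
- left_key_top (a point): centre of the top of the left bay's eject key: ribbed black pad 30 (charger's x) x 22 mm, its top 43 mm above the shelf when up, 36 mm fully down (6 mm above the deck; the rails beside it are lower). At x = -57, y = 80 mm in the charger's frame: 42 mm to the +y side of its bay's centre line and 32 mm in front of the latched pack's front face.
- left_key (a joint): eject key of the left bay, in m: 0 = up (its start), 0.007 = fully down; springs back up when let go. Its spring resists with 1.4 N at first, 4.5 N fully down; latch friction adds up to 1 N. Some 5.5 mm down the pack is let go and at once a spring block behind it drives it out along the charger's -x, for 14 mm, at up to about 1 m/s; then it coasts on the slippery deck.
- left_tooth (a point): latch of the left bay, at deck height on the bay's centre line (charger's x = -28, y = 38 mm): a steel tooth 5 (x) x 7 mm standing 5.5 mm out of the deck before the pack's front face. The key sinks it below the deck. A pack 12 mm out is clear of it: it then rises freely into a groove under the pack. A pack stopped under 14 mm out is still pushed by the spring.
- left_front (a point): front edge of the left bay, on its centre line at deck height (charger's x = -85, y = 38 mm), 60 mm ahead of a latched pack's front face. A pack let go and not stopped shoots off over this edge; stopped by something, it stays there. The deck from the tooth to this edge is flat and free: a finger can wait there just above it.
- right_key_top (a point): centre of the top of the right bay's eject key: ribbed black pad 30 (charger's x) x 22 mm, its top 43 mm above the shelf when up, 36 mm fully down (6 mm above the deck; the rails beside it are lower). At x = -57, y = -20 mm in the charger's frame: 42 mm to the +y side of its bay's centre line and 32 mm in front of the latched pack's front face.
- right_key (a joint): eject key of the right bay, in m: 0 = up (its start), 0.007 = fully down; springs back up when let go. Its spring resists with 1.4 N at first, 4.5 N fully down; latch friction adds up to 1 N. Some 5.5 mm down the pack is let go and at once a spring block behind it drives it out along the charger's -x, for 14 mm, at up to about 1 m/s; then it coasts on the slippery deck.
- right_tooth (a point): latch of the right bay, at deck height on the bay's centre line (charger's x = -28, y = -62 mm): a steel tooth 5 (x) x 7 mm standing 5.5 mm out of the deck before the pack's front face. The key sinks it below the deck. A pack 12 mm out is clear of it: it then rises freely into a groove under the pack. A pack stopped under 14 mm out is still pushed by the spring.
- right_front (a point): front edge of the right bay, on its centre line at deck height (charger's x = -85, y = -62 mm), 60 mm ahead of a latched pack's front face. A pack let go and not stopped shoots off over this edge; stopped by something, it stays there. The deck from the tooth to this edge is flat and free: a finger can wait there just above it.
- jar: Bystander, loose: empty glass jar, 74 across, 96 tall, standing left of the charger. Sizes in mm. Origin: centre of its underside.
- stapler: Bystander, loose: white desk stapler, 145 long, 36 wide, 65 tall, right of the charger. Sizes in mm. Origin: centre of its underside.
- highlighter: Bystander, loose: flat highlighter pen lying across in front of the charger, 26 x 117 x 14. Sizes in mm. Origin: underside, near its middle.
- tape_gun: Bystander, loose: silver tape gun lying on its side with a part-used roll, about 165 x 190 x 55, well to the left. Sizes in mm. Origin: underside of the roll's axis.
- reader: Bystander, loose: grey pistol-shaped barcode reader lying on its side, about 90 x 165 x 44, well to the right. Sizes in mm. Origin: underside of its head.
Mind the look-alikes: they are no part of the job. What is shaped like the thick_pack but orange or red is not meant.

How it is judged:
On the way:
1. the eject key of the thick pack's own bay is pressed down (((y of thick_pack in the frame of charger above -0.012 m and value of joint left_key above 0.005 m) or (y of thick_pack in the frame of charger below -0.012 m and value of joint right_key above 0.005 m))).
At the end, for the whole second after the job is handed in: The thick pack lies still and flat in its own bay (square within 0.12 rad, 6 mm of the centre line), its front face 12 to 60 mm out from the latched place, so clear of the latch and not past the front edge; both keys are up and the thin pack is within 6 mm of its latched place (x of thick_pack in the frame of charger between -0.049 and -0.001 m and (y of thick_pack in the frame of charger between 0.032 and 0.044 m or y of thick_pack in the frame of charger between -0.068 and -0.056 m) and z of thick_pack in the frame of charger between 0.027 and 0.034 m and angle between thick_pack's own z axis and vertical below 0.07 rad and angle between the x axis of thick_pack and the x axis of charger, either way round below 0.12 rad and linear speed of thick_pack below 0.01 m/s and value of joint each of left_key, right_key below 0.002 m and distance of thin_pack from where it was at the start of the episode below 0.006 m); the robot touches nothing.
It fails at once if the thick pack slides past the charger's front edge (x of thick_pack in the frame of charger below -0.049 m).
It fails at once if the thick pack is lifted or tipped off the deck (z of thick_pack in the frame of charger above 0.038 m or angle between thick_pack's own z axis and vertical above 0.2 rad).
It fails at once if the thin pack is let out, moved or lifted (8 mm) (distance of thin_pack from where it was at the start of the episode above 0.008 m).
It fails at once if a bystander is moved by more than 20 mm (distance of any of jar, stapler, highlighter, tape_gun, reader from where it was at the start of the episode above 0.02 m).
It also fails if it takes over 32 s, if anything falls off the work surface, if the arm or the gripper's body presses on something with over 40 N, if the wrist force passes 120 N, or if a joint passes its speed limit or range.

### The arm

A 7-joint arm with a two-finger parallel gripper is mounted at the origin on the work surface. World frame = base frame: x ahead of the robot, y to its left, z up, the work surface at z = 0. Lengths are in m, angles in rad, forces in N, time in s.
With the tool pointing down it reaches from about 0.425 to 0.925 m from the base axis. Payload 6.8 kg.
Tool frame: the origin (TCP) lies at the very end of the fingers, on their centre line; the grasp point (between the pads) lies r.grip_depth behind it (r.grip_depth is the distance from the TCP to the grasp point, in m); z points along the fingers, x is the direction in which the jaws open and shut, and the axes are right-handed (so a half turn about z gives the same grasp; the last joint's range is limited). The gripper opens to 85 mm and grips with 20 to 120 N. Pads are 22 mm wide; open, the fingers measure 114 mm over their backs; the gripper's body (76 mm by 85 mm) begins 54 mm behind the grasp point. The pads swing forward as they close: fully open they stand 13 mm farther back than shut.
Start: joints at [1.189, 0.477, 0.022, 1.555, -0.011, 1.109, -0.083], TCP at [0.183, -0.65, 0.231] pointing down, gripper open.
Joint ranges: [-2.96, 2.96], [-0.34, 2.1], [-1.41, 1.46], [0.24, 2.44], [-1.37, 4.51], [0.17, 1.92], [-2.96, 2.96]. Speed limits (rad/s): [2.39, 2.39, 3.14, 3.14, 3.14, 3.14, 3.14].

### API

Orientations are given as a rotation vector (axis times angle).
In Python, from bench import readout, grab_frame, workorder, r gives the robot as it stands.
- The arm moves only by the shell command python3 -m handwheel 'ROWS' [FORCE]. ROWS is text: rows parted by semicolons, each of 7 numbers parted by spaces: the shift along the tool's x, y, z in mm, then the turn, a rotation vector about the tool's x, y, z in degrees, then the finger opening in mm, from 0 to 85.4. A call has 1 to 12 rows; each row is the pose to reach, as a shift and turn from the pose commanded when the call began, along the tool's axes at that moment; what a row does not reach only later rows make up. A row lasts 1/8 s, in which the tool goes at most 62.5 mm and 10.7 degrees, less where a joint would pass 70% of its speed; a pose out of reach is approached as far as the arm can. A call with a gripper value outside its range is refused whole. The fingers move at their own pace and stop on an object; FORCE is the grip in N (left out, the last holds). Time passes only in rows, so rows that repeat a pose let the fingers close. It gives the time, the measured TCP pose, the force and the opening at its end, in the units of the state.
- readout.get_obs(): the state, without advancing time (a new reading comes with each control period).
- grab_frame(name): name is "side" or "top"; returns a dict with "pixels" (384x512x3 uint8, red, green, blue), "fx", "fy", "cx", "cy" (pixels), "D" ([k1, k2, p1, p2, k3] as OpenCV has them; the pictures are not rectified), "rvec" (rotation vector, rad) and "tvec" (3), from world to camera coordinates, as OpenCV has them. Camera axes: x right, y down, z forward; pixel columns grow to the right and rows downward; lengths in m; the calibration is good to about 2 mm. A picture is of the moment at which its call begins. There is no depth.
- workorder.hand_in(): hands the job in, once; it reports no verdict.
The state is a dict: "clock": time; "joints": joint angles; "qvel": joint speeds; "tau": joint torques, N m; "tcp_pos": TCP position; "orientation": TCP orientation; "contact_force": force on the tool from outside, world axes, zero at the start; "moment": the same for the moment, N m; "grip_width": finger opening in m.
Only numpy, scipy, OpenCV 4.12 (cv2) and the standard library are available. Lean on these libraries where they do the work, as an engineer would, in place of code of your own. Each camera call takes 0.05 s, during which the arm holds its last target.

## Working session

There is one attempt and no reset: what is moved stays moved. The work goes in short steps, Python scripts to look and compute and a shell command to move; the robot and the scene stay as the last step left them, time stands still between calls to the robot, and variables do not carry over. Pictures are saved under pics/ and viewed, and the job is handed in when it is done.

```bash
ls; mkdir -p pics
python3 - <<'E'
from bench import readout, grab_frame, workorder, r
import cv2
o=readout.get_obs()
for k in o: print(k,o[k])
print(r.grip_depth)
for n in("side","top"):
    f=grab_frame(n); cv2.imwrite(f"pics/{n}0.png",cv2.cvtColor(f["pixels"],cv2.COLOR_RGB2BGR))
    print(n,{k:v for k,v in f.items() if k!="pixels"})
E
```

```text
pics
clock 0.0
joints [ 1.18887008  0.47782265  0.02228859  1.55644656 -0.01152584  1.10929841
 -0.08310124]
qvel [-3.45378985e-04 -2.56322831e-04  5.97694508e-05  3.55923971e-04
 -3.04613853e-04  5.73735039e-04 -2.04743791e-03]
tau [ 4.33099049e-04 -5.96450830e+01  1.60815116e+00 -2.81195426e+01
  1.24241039e-02  9.47232504e-03 -1.76482956e-06]
tcp_pos [ 0.1823947  -0.64927395  0.23031166]
orientation [-2.50306888e+00  1.89676030e+00  2.39735502e-03]
contact_force [0.31522369 0.35136483 0.6516357 ]
moment [ 0.03774169 -0.01107417  0.02370502]
grip_width 0.08491178168472578
0.0187
side {'fx': 410.37790811734595, 'fy': 410.37790811734595, 'cx': 255.0679177960223, 'cy': 193.1058313004997, 'D': array([-0.02103866,  0.        ,  0.        ,  0.        ,  0.        ]), 'rvec': array([ 0.39853886, -2.72436144,  1.21065505]), 'tvec': array([0.52727684, 0.14518797, 1.47233061])}
top {'fx': 354.77644627855403, 'fy': 354.77644627855403, 'cx': 253.34624922971645, 'cy': 197.44313041408844, 'D': array([-0.04142092,  0.        ,  0.        ,  0.        ,  0.        ]), 'rvec': array([ 2.15726416, -2.11152068,  0.19260642]), 'tvec': array([0.00105803, 0.53598687, 1.05253687])}
```

View pics/side0.png

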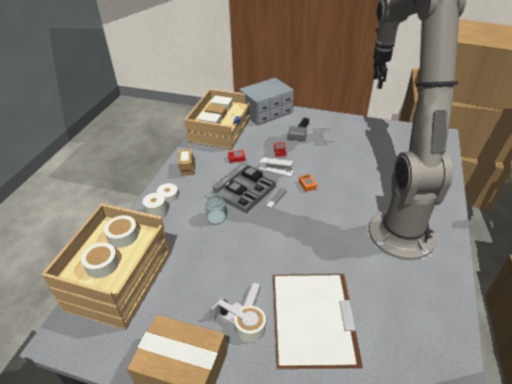

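View pics/top0.png

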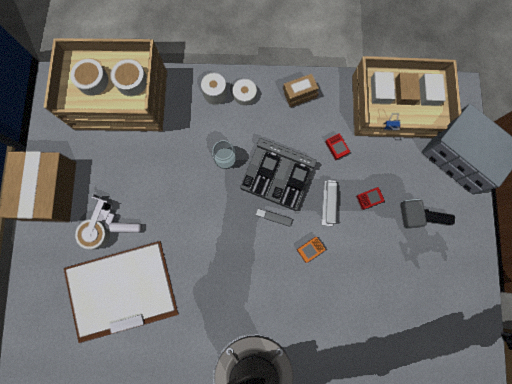

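Run:
```python
import cv2
a=cv2.imread("pics/top0.png")[130:230,225:345]
cv2.imwrite("pics/top0c.png",cv2.resize(a,None,fx=6.4,fy=6,interpolation=cv2.INTER_CUBIC)[:, :] if 0 else cv2.resize(a,None,fx=6,fy=6,interpolation=cv2.INTER_CUBIC))
a=cv2.imread("pics/side0.png")[145:225,195:305]
cv2.imwrite("pics/side0c.png",cv2.resize(a,None,fx=7,fy=7,interpolation=cv2.INTER_CUBIC))
```

```text
(no output)
```

View pics/top0c.png

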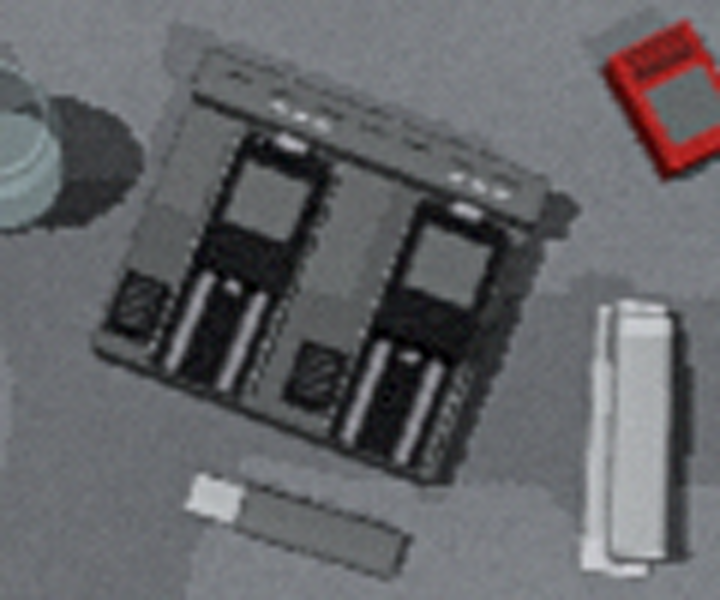

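View pics/side0c.png

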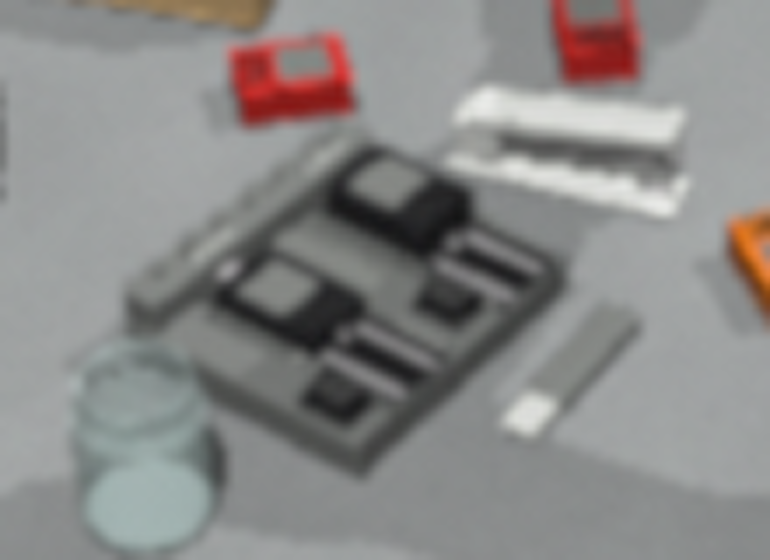

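```bash
cat > h.py <<'E'
import numpy as np,cv2
from scipy.optimize import least_squares
K=lambda f:np.array([[f["fx"],0,f["cx"]],[0,f["fy"],f["cy"]],[0,0,1.]])
def proj(P,f): return cv2.projectPoints(np.array(P,float).reshape(-1,1,3),f["rvec"],f["tvec"],K(f),f["D"])[0].reshape(-1,2)
def W(p,P):
    P=np.atleast_2d(np.array(P,float)); c,s=np.cos(p[2]),np.sin(p[2])
    return np.c_[p[0]+c*P[:,0]-s*P[:,1],p[1]+s*P[:,0]+c*P[:,1],P[:,2]]
E
cat > fit.py <<'E'
from h import *
from bench import grab_frame
T=grab_frame("top");S=grab_frame("side")
D=[((-57,80,43),(138,304),(337,392)),((-57,-20,43),(318,374),(450,298)),
((-85,98,30),(97,342),(362,458)),((-85,-98,30),(440,470),(560,268)),
((85,98,54),(207,48),None),((85,-98,54),(550,182),None)]
P=np.array([d[0] for d in D])/1e3
def res(p):
    w=W(p,P);a=proj(w,T);b=proj(w,S);o=[]
    for i,d in enumerate(D):
        o+=list(a[i]-((np.array(d[1])+.5)/6-.5+[225,130]))
        if d[2]:o+=list(b[i]-((np.array(d[2])+.5)/7-.5+[195,145]))
    return np.array(o)
s=least_squares(res,[.6,-.05,-.3],loss='soft_l1')
print(s.x,np.round(s.fun.reshape(-1,2),2))
# predicted outline of thick model in each bay
for n,f,off,k,src in(("top",T,(225,130),6,"top0c"),("side",S,(195,145),7,"side0c")):
    im=cv2.imread(f"pics/{src}.png")
    def px(L): return np.round((proj(W(s.x,np.array(L)/1e3),f)-off+.5)*k-.5).astype(np.int32)
    for y,c in((38,(0,255,255)),(-62,(0,255,0))):
        for h,cc in((28,c),(16,(255,100,255))):
            cv2.polylines(im,[px([(47,y-25,30+h),(47,y+25,30+h),(-25,y+25,30+h),(-25,y-25,30+h)])],True,cc,1)
        cv2.polylines(im,[px([(-42,y+31,43),(-42,y+53,43),(-72,y+53,43),(-72,y+31,43)])],True,(255,255,0),1)
    cv2.polylines(im,[px([(-85,-98,30),(-85,98,30),(85,98,30),(85,-98,30)])],True,(0,0,255),1)
    cv2.imwrite(f"pics/{n}fit.png",im)
E
python3 fit.py
```

```text
[ 0.6159049  -0.06287947 -0.35297437] [[-0.06  0.19]
 [-0.01 -1.03]
 [-0.23  0.02]
 [-0.32 -1.54]
 [-1.76  0.77]
 [-0.62 -2.28]
 [-0.77  1.95]
 [ 1.16 -2.34]
 [-0.41 -0.57]
 [ 0.47 -0.95]]
```

```bash
sleep 1
```

```text
(no output)
```

View pics/topfit.png

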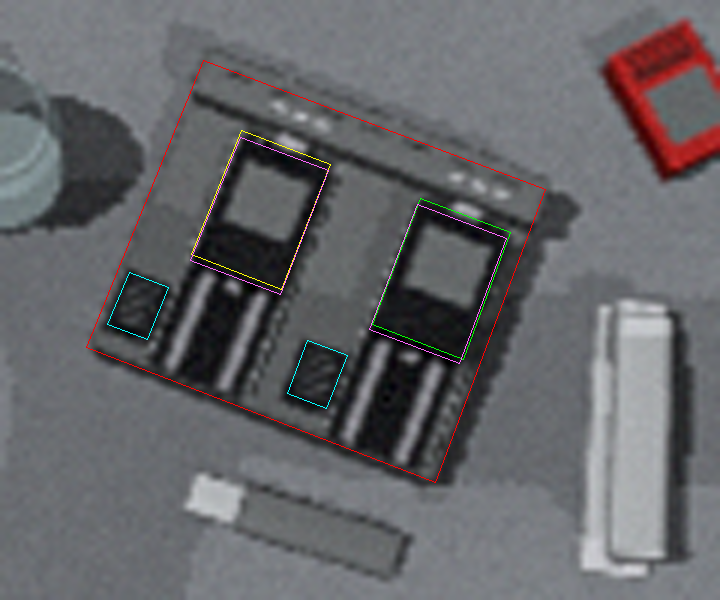

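View pics/sidefit.png

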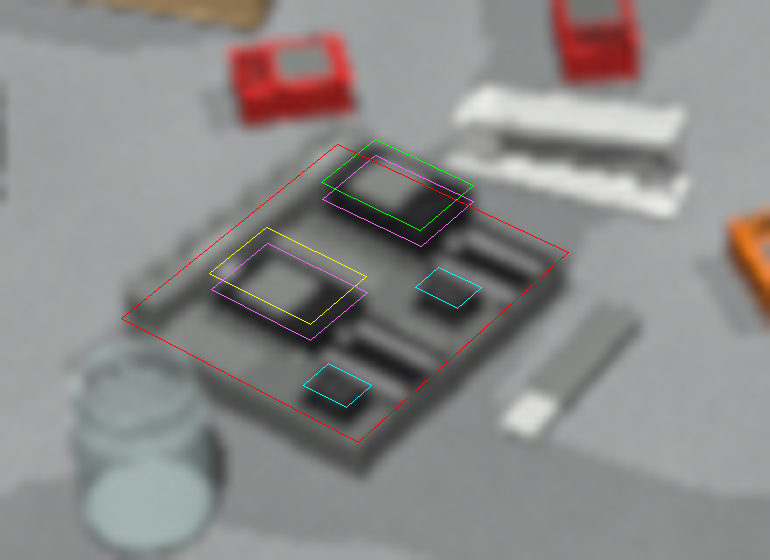

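The candidates for the thick pack are the black block in the right bay (top picture, about px 299,177), the black block in the left bay (about 269,166), red look-alikes at (338,147) and (371,198), and an orange one at (312,249). The red and orange ones are ruled out by colour.

In the side crop, the back corners of the two black blocks differ by -103 crop px in row. The model gives -103 with the thick pack on the right and -72 with it on the left. So the thick pack is in the right bay, and its key is at top px (277.6,191.9).

Next I work out the move.

```bash
cat > mv.py <<'E'
from h import *
import sys
from scipy.spatial.transform import Rotation as R
from bench import readout
CH=[0.6159,-0.0629,-0.353]
o=readout.get_obs()
Rt=R.from_rotvec(o["orientation"]); p=o["tcp_pos"]
tgt=W(CH,np.array([float(a) for a in sys.argv[1:4]])/1e3)[0]
c,s=np.cos(CH[2]),np.sin(CH[2])
ay=np.array([-s,c,0])
best=None
for sg in(1,-1):
    x=sg*ay;z=np.array([0,0,-1.]);M=np.c_[x,np.cross(z,x),z]
    d=(Rt.inv()*R.from_matrix(M)).as_rotvec(degrees=True)
    print("sign",sg,"turn deg",d.round(2))
print("t",o["clock"],"tcp",p.round(4),"tgt",tgt.round(4),"shift tool mm",(Rt.inv().apply(tgt-p)*1e3).round(1))
loc=(p[:2]-CH[:2])@np.array([[c,-s],[s,c]])
print("tcp in charger mm",(loc*1e3).round(1),"F",o["contact_force"].round(2),"w",round(o["grip_width"]*1e3,1),"j",o["joints"].round(2))
E
python3 mv.py -60 -41 120
```

```text
sign 1 turn deg [-7.0000e-02  3.0000e-02 -1.4409e+02]
sign -1 turn deg [2.000e-02 6.000e-02 3.591e+01]
t 0.2 tcp [ 0.1824 -0.6495  0.2307] tgt [ 0.5454 -0.0806  0.12  ] shift tool mm [-449.5 -503.3  111.2]
tcp in charger mm [-203.9 -700.3] F [0.1  0.28 0.37] w 85.5 j [ 1.19  0.48  0.02  1.56 -0.01  1.11 -0.08]
```

```bash
python3 -m handwheel '-40 -45 0 0 0 3 85; -80 -90 0 0 0 6 85; -120 -135 0 0 0 10 85; -160 -180 0 0 0 13 85; -200 -225 0 0 0 16 85; -240 -270 0 0 0 19 60; -280 -315 0 0 0 23 40; -320 -360 0 0 0 26 28; -360 -405 0 0 0 29 28; -400 -450 20 0 0 32 28; -449 -503 40 0 0 36 28; -449 -503 60 0 0 36 28'; python3 mv.py -60 -41 60
```

```text
clock: 1.7
tcp_pos: [0.5478, -0.0764, 0.1712]
orientation: [-1.801, 2.57, 0.0]
contact_force: [-0.2, 0.2, -0.3]
grip_width: 0.0282
sign 1 turn deg [-2.5000e-01 -1.5000e-01 -1.7975e+02]
sign -1 turn deg [-0.09  0.16  0.25]
t 1.7 tcp [ 0.5478 -0.0764  0.1712] tgt [ 0.5454 -0.0806  0.06  ] shift tool mm [  5.1   0.9 111.2]
tcp in charger mm [-59.3 -36.2] F [-0.16  0.22 -0.31] w 28.2 j [ 0.2   0.35 -0.22  1.9   0.09  0.9  -1.98]
```

```bash
python3 -m handwheel '5 1 40 0 0 0 28; 5 1 90 0 0 0 28; 5 1 105 0 0 0 28; 5 1 105 0 0 0 28; 5 1 105 0 0 0 28'; python3 mv.py -60 -41 60
python3 - <<'E'
from bench import grab_frame
import cv2
for n,(y0,y1,x0,x1),k in(("top",(130,230,225,345),6),("side",(125,225,195,305),6)):
    f=grab_frame(n);a=cv2.cvtColor(f["pixels"],cv2.COLOR_RGB2BGR)[y0:y1,x0:x1]
    cv2.imwrite(f"pics/{n}1.png",cv2.resize(a,None,fx=k,fy=k,interpolation=cv2.INTER_CUBIC))
E
```

```text
clock: 2.33
tcp_pos: [0.5442, -0.0861, 0.0681]
orientation: [-1.793, 2.577, -0.003]
contact_force: [-0.1, -0.2, 0.7]
grip_width: 0.0281
sign 1 turn deg [7.000e-02 2.600e-01 1.799e+02]
sign -1 turn deg [-0.16  0.04 -0.1 ]
t 2.325 tcp [ 0.5442 -0.0861  0.0681] tgt [ 0.5454 -0.0806  0.06  ] shift tool mm [-5.5  0.7  8.1]
tcp in charger mm [-59.3 -46.5] F [-0.07 -0.23  0.72] w 28.1 j [ 0.19  0.49 -0.19  1.98  0.14  0.68 -2.01]
```

View pics/top1.png

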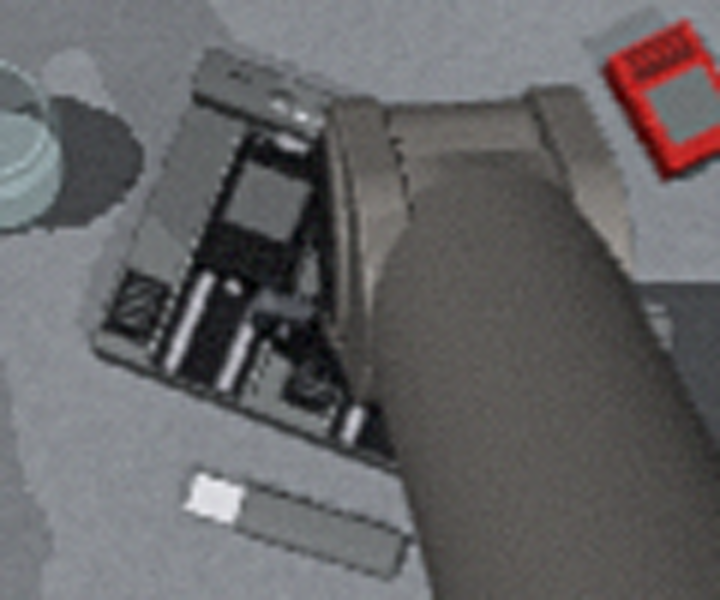

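View pics/side1.png

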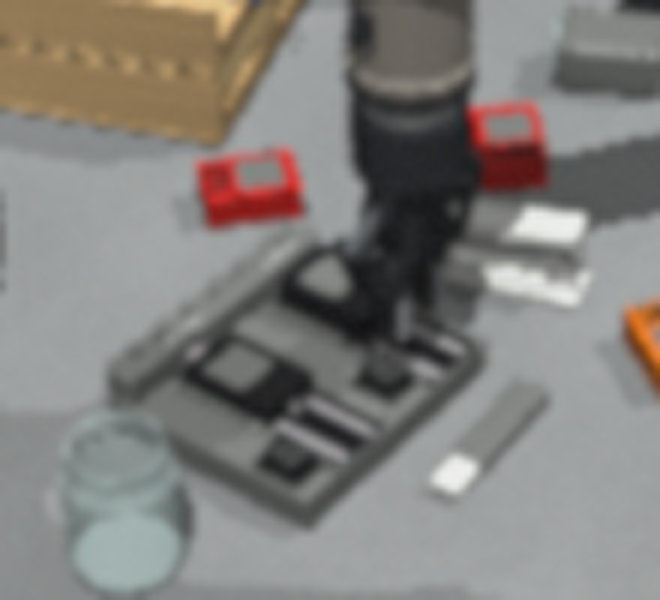

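```bash
python3 -m handwheel '-5.5 0 10 0 0 0 28; -5.5 0 10 0 0 0 28; -5.5 0 10 0 0 0 28'; python3 mv.py -60 -41 60
cat > look.py <<'E'
import sys
from h import *
from scipy.spatial.transform import Rotation as R
from bench import grab_frame,readout
CH=[0.6159,-0.0629,-0.353]
f=grab_frame("side");o=readout.get_obs()
y0,y1,x0,x1=150,210,235,295;k=10
a=cv2.cvtColor(f["pixels"],cv2.COLOR_RGB2BGR)[y0:y1,x0:x1]
a=cv2.resize(a,None,fx=k,fy=k,interpolation=cv2.INTER_CUBIC);b=a.copy()
px=lambda w:np.round((proj(w,f)-(x0,y0)+.5)*k-.5).astype(np.int32)
Rt=R.from_rotvec(o["orientation"])
g=o["grip_width"]*500
for s in(1,-1):
    L=[(s*g,-11,0),(s*(g+14.5),-11,0),(s*(g+14.5),11,0),(s*g,11,0)]
    cv2.polylines(b,[px(Rt.apply(np.array(L)/1e3)+o["tcp_pos"])],True,(0,255,255),1)
y=-62
for L in([(-42,y+31,43),(-42,y+53,43),(-72,y+53,43),(-72,y+31,43)],[(47,y-25,58),(47,y+25,58),(-25,y+25,58),(-25,y-25,58)],[(-85,y-26,35),(-85,y+26,35),(-25,y+26,35),(-25,y-26,35)]):
    cv2.polylines(b,[px(W(CH,np.array(L)/1e3))],True,(255,255,0),1)
cv2.imwrite(f"pics/{sys.argv[1]}.png",a);cv2.imwrite(f"pics/{sys.argv[1]}o.png",b)
E
python3 look.py s2
```

```text
clock: 2.8
tcp_pos: [0.5445, -0.0806, 0.0562]
orientation: [1.795, -2.578, -0.0]
contact_force: [0.9, -0.2, -0.4]
grip_width: 0.0278
sign 1 turn deg [-1.0000e-02 -3.0000e-02  1.7993e+02]
sign -1 turn deg [ 0.02 -0.01 -0.07]
t 2.8 tcp [ 0.5445 -0.0806  0.0562] tgt [ 0.5454 -0.0806  0.06  ] shift tool mm [-0.3 -0.8 -3.8]
tcp in charger mm [-60.8 -41.3] F [ 0.87 -0.21 -0.4 ] w 27.8 j [ 0.18  0.51 -0.19  1.98  0.15  0.66 -2.02]
```

View pics/s2.png

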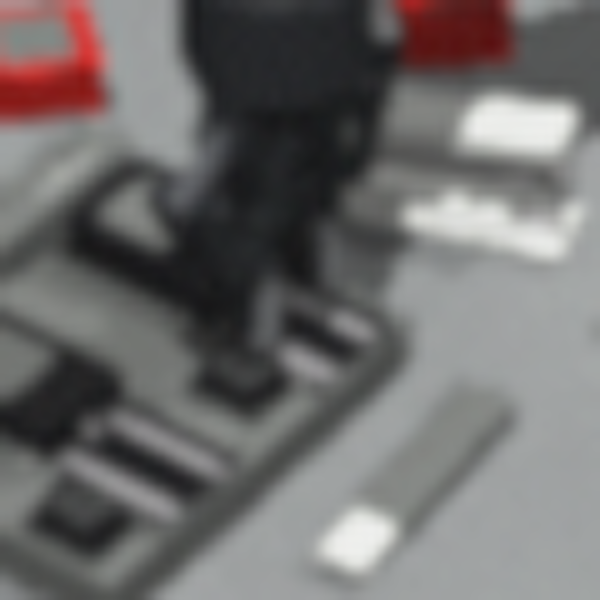

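View pics/s2o.png

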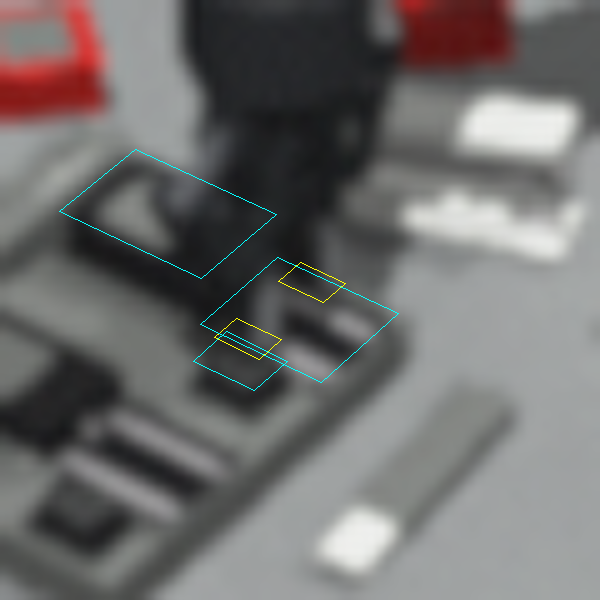

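```bash
cat > cmp.py <<'E'
from h import *
from bench import grab_frame
S=grab_frame("side");T=grab_frame("top")
def ov(src,f,roi,k,p,out):
    y0,y1,x0,x1=roi
    b=cv2.resize(cv2.imread(src)[y0:y1,x0:x1],None,fx=k,fy=k,interpolation=cv2.INTER_CUBIC)
    b=cv2.convertScaleAbs(b,alpha=1.5)
    px=lambda L:np.round(((proj(W(p,np.array(L)/1e3),f)-(x0,y0)+.5)*k-.5)*16).astype(np.int32)
    def pl(L,c,cl=True): cv2.polylines(b,[px(L)],cl,c,1,cv2.LINE_AA,4)
    for y,h in((-62,28),(38,16)):
        for z in(30,43):pl([(-42,y+31,z),(-42,y+53,z),(-72,y+53,z),(-72,y+31,z)],(255,255,0))
        for z in(30,30+h):pl([(47,y-25,z),(47,y+25,z),(-25,y+25,z),(-25,y-25,z)],(0,255,0))
    for z in(0,30):pl([(-85,-98,z),(-85,98,z),(85,98,z),(85,-98,z)],(0,0,255))
    pl([(85,98,54),(85,-98,54)],(0,200,255),False)
    cv2.imwrite(out,b)
if __name__=="__main__":
    import sys
    p=[float(a) for a in sys.argv[1:4]]
    ov("pics/side0.png",S,(155,215,205,283),10,p,"pics/cs.png")
    ov("pics/top0.png",T,(135,215,235,320),7,p,"pics/ct.png")
E
python3 cmp.py 0.6159 -0.0629 -0.353
```

```text
(no output)
```

View pics/cs.png

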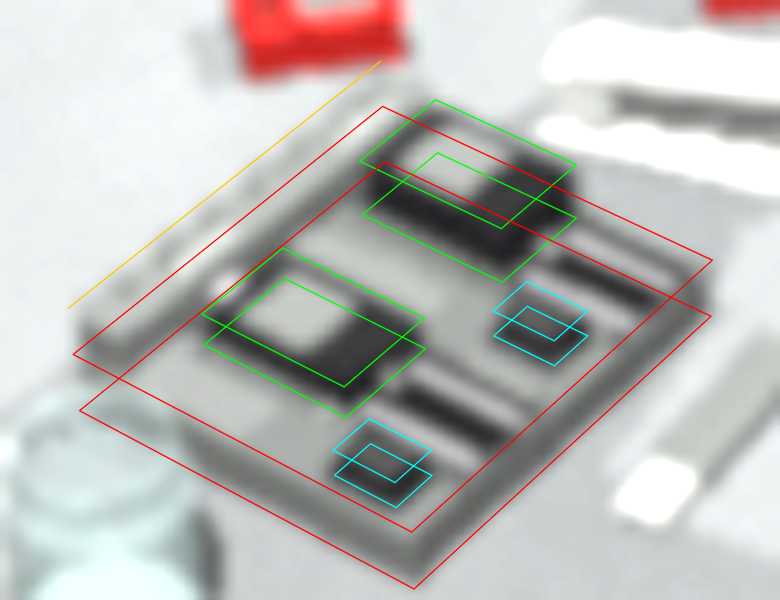

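View pics/ct.png

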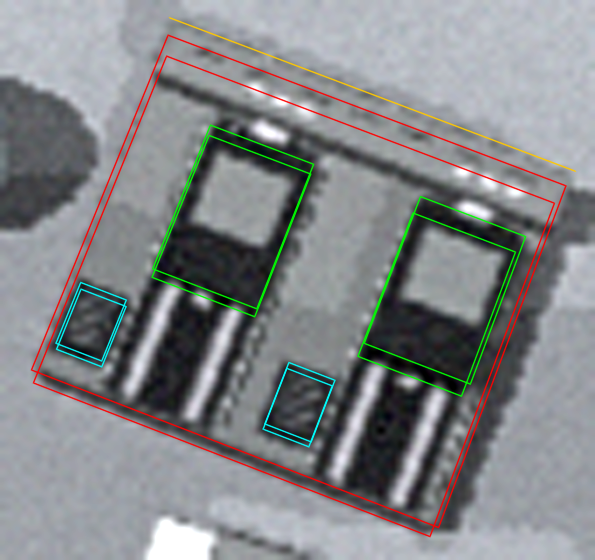

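The pose fit holds: in the overlays, the centres of the key and pack blobs match the model within about 3 crop px, or 1 mm. The right bay's pack clearly shows the tall front face. The fingers sit over the right key and the bay ahead of the pack, so I descend.

```bash
python3 -m handwheel '0 0 8 0 0 0 28; 0 0 10 0 0 0 28; 0 0 10 0 0 0 28;0 0 10 0 0 0 28' | head -4; python3 mv.py -60 -41 36;  python3 -m handwheel '0 0 1 0 0 0 28;0 0 2 0 0 0 28; 0 0 2 0 0 0 28; 0 0 2 0 0 0 28' ; python3 mv.py -60 -41 36; python3 look.py s3
```

```text
clock: 3.45
tcp_pos: [0.5447, -0.0808, 0.0463]
orientation: [-1.795, 2.578, -0.0]
contact_force: [-0.1, 0.8, -0.2]
sign 1 turn deg [0.0000e+00 1.0000e-02 1.7991e+02]
sign -1 turn deg [-0.    0.   -0.09]
t 3.45 tcp [ 0.5447 -0.0808  0.0463] tgt [ 0.5454 -0.0806  0.036 ] shift tool mm [-0.4 -0.6 10.3]
tcp in charger mm [-60.6 -41.4] F [-0.12  0.84 -0.23] w 28.2 j [ 0.18  0.53 -0.18  1.98  0.15  0.64 -2.03]
clock: 3.95
tcp_pos: [0.5447, -0.0808, 0.0443]
orientation: [-1.795, 2.578, -0.0]
contact_force: [-0.4, 0.2, 0.0]
grip_width: 0.0279
sign 1 turn deg [0.0000e+00 1.0000e-02 1.7991e+02]
sign -1 turn deg [-0.01  0.   -0.09]
t 3.95 tcp [ 0.5447 -0.0808  0.0443] tgt [ 0.5454 -0.0806  0.036 ] shift tool mm [-0.4 -0.6  8.3]
tcp in charger mm [-60.7 -41.4] F [-0.4   0.17  0.02] w 27.9 j [ 0.18  0.53 -0.18  1.98  0.15  0.64 -2.03]
```

View pics/s3.png

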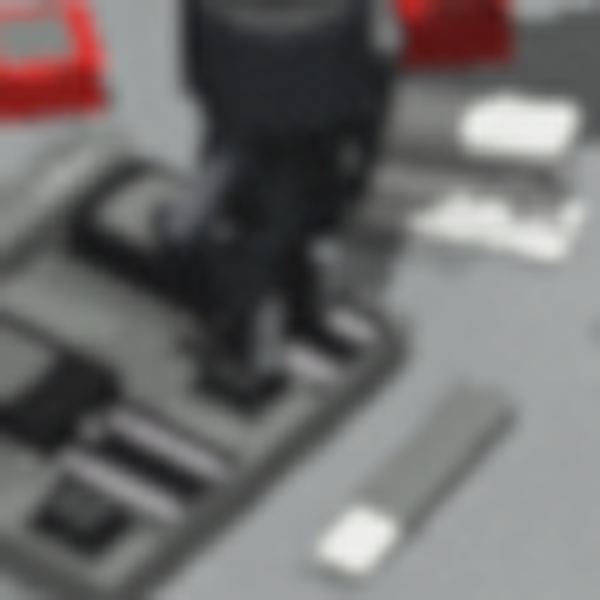

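The near finger stands over the right key (crop about 245,375), and the other finger is in the bay ahead of the pack. I press in small steps.

```bash
for i in 1 2; do python3 -m handwheel '0 0 1 0 0 0 28;0 0 2 0 0 0 28; 0 0 2 0 0 0 28' | grep -E 'tcp|force|clock'; done;  python3 -m handwheel '0 0 1 0 0 0 28; 0 0 1 0 0 0 28; 0 0 1 0 0 0 28'| grep -E 'tcp|force'
```

```text
clock: 4.38
tcp_pos: [0.5446, -0.0808, 0.0423]
contact_force: [-1.2, 0.0, 0.4]
clock: 4.75
tcp_pos: [0.5447, -0.0808, 0.0403]
contact_force: [-0.3, -0.6, 2.4]
tcp_pos: [0.5447, -0.0808, 0.0393]
contact_force: [-0.3, 0.5, 3.1]
```

```bash
python3 -m handwheel '0 0 2 0 0 0 28; 0 0 2.6 0 0 0 28; 0 0 2.6 0 0 0 28; 0 0 2.6 0 0 0 28'; python3 look.py s4
```

```text
clock: 5.62
tcp_pos: [0.5445, -0.0808, 0.0367]
orientation: [1.795, -2.578, -0.0]
contact_force: [-1.9, 0.8, 4.3]
grip_width: 0.0278
```

View pics/s4.png

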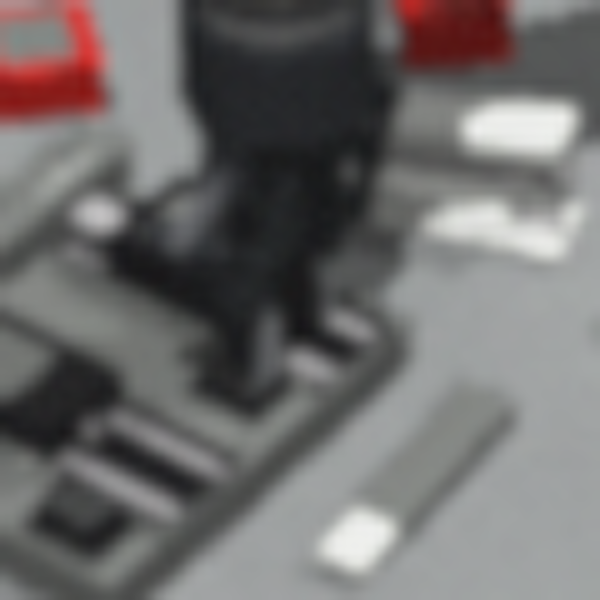

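The pack has sprung out: the white spring block now shows at crop (100,215), and the pack's body rests against the finger. I lift straight up.

```bash
python3 -m handwheel '0 0 -3 0 0 0 28; 0 0 -8 0 0 0 28; 0 0 -16 0 0 0 28; 0 0 -30 0 0 0 28; 0 0 -60 0 0 0 28; 0 0 -110 0 0 0 28; 100 0 -130 0 0 0 28; 150 0 -130 0 0 0 28; 200 0 -130 0 0 0 28; 250 0 -130 0 0 0 28; 250 0 -130 0 0 0 28'
python3 - <<'E'
from h import *
from bench import grab_frame
from cmp import ov
for n,roi,k in(("top",(135,215,235,320),7),("side",(155,215,205,283),10)):
    f=grab_frame(n);cv2.imwrite(f"pics/{n}9.png",cv2.cvtColor(f["pixels"],cv2.COLOR_RGB2BGR))
    ov(f"pics/{n}9.png",f,roi,k,[0.6159,-0.0629,-0.353],f"pics/{n}9o.png")
E
```

```text
clock: 7.05
tcp_pos: [0.4547, -0.3213, 0.1677]
orientation: [1.781, -2.586, 0.004]
contact_force: [0.0, 0.7, -0.0]
grip_width: 0.0277
```

View pics/top9o.png

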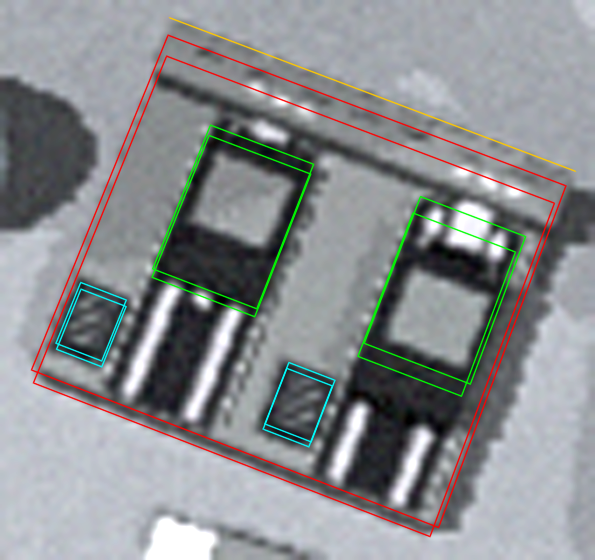

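View pics/side9o.png

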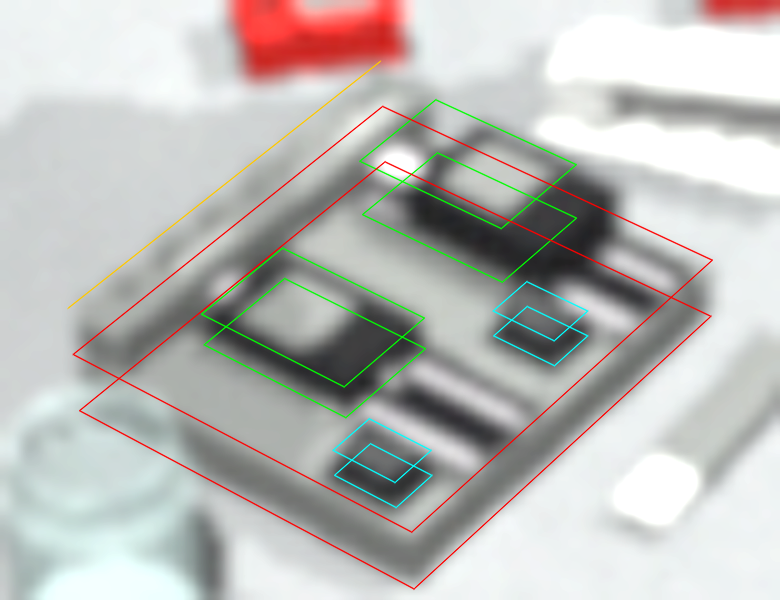

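The pack's label moved from (456,268) to (438,318) in the top crop, which puts it about 23 mm out, square in its bay. Both keys look up, and the thin pack and bystanders have not moved.

```bash
python3 -c "
from bench import workorder
print(workorder.hand_in())"
```

```text
the job is handed in; nothing more can be done
None
```

The thick pack in the right bay is released and lies about 23 mm out from its latched place, inside the allowed 12 to 60 mm. The job is handed in, and hand-in reports no verdict.

- **What I did:** I pressed the right key with one fingertip, to about 6.3 mm down at a force of about 4.3 N. The other finger waited in the bay and stopped the pack. I then lifted straight up and moved the arm away, about 7 s in all.
- **Last checks:** In the final top and side pictures the pack is flat and square in its bay, short of the front edge. Both keys look up, and the thin pack and the bystanders in view (jar, stapler, highlighter) look unmoved. I did not re-inspect the tape gun and reader, which stand well away. The gripper is clear and shows no contact force.
- **Disagreement:** The camera outlines and the charger model differed by up to about 2 pixels at rounded corners. The centres of the keys and packs matched within about 1 mm.

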